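# Light the jig and hold a lens barrel in its sprung V-stop

## Robot

A 7-joint arm with a two-finger parallel gripper is mounted at the origin on a cart in front of the work surface, level with it; the furniture and walls round the work are solid. World frame = base frame: x ahead of the robot, y to its left, z up, the work surface at z = 0. Lengths are in m, angles in rad, forces in N, time in s.
With the tool pointing down it reaches from about 0.35 to 0.9 m from the base axis. Payload 8.1 kg.
Tool frame: the origin (TCP) lies midway between the tips of the shut fingers; the grasp point (between the pads) lies arm.tcp_to_grasp behind it (arm.tcp_to_grasp is the distance from the TCP to the grasp point, in m); z points along the fingers, y is the line along which they close (so a half turn about z gives the same grasp; the last joint's range is limited). The gripper opens to 92 mm and grips with 3 to 60 N. Pads are 19 mm wide; open, the fingers measure 130 mm over their backs; the gripper's body (75 mm by 190 mm) begins 47 mm behind the grasp point.
Start: joints at [1.02, 0.434, 0.025, 1.573, -0.012, 1.134, -0.075], TCP at [0.271, -0.563, 0.227] pointing down, gripper open.
Joint ranges: [-2.62, 2.62], [-0.44, 2.09], [-1.27, 1.32], [0.08, 2.57], [-1.32, 4.46], [0.12, 2], [-2.74, 2.74]. Speed limits (rad/s): [2.22, 2.22, 3.01, 3.01, 3.14, 3.14, 3.14].

## Interface

Orientations are given as a rotation vector (axis times angle).
In Python, from cell import observe, get_image, arm gives the robot as it stands. The module is installed in compiled form; this text tells all that it offers.
- The arm moves only by the tool drive_tool, never from a script. Its argument "steps" is a list of rows, each a list of 5 numbers: the closure, from 0 (fully open) to 1 (shut), then the shift along the world's x, y, z in mm, then the turn about the world's z in rad. In form: [[hand, x, y, z, roll], ...]. A call has 1 to 20 rows; each row shifts and turns the commanded pose from where the row before left it; what a row does not reach is not made up. A row lasts 1/12 s, in which the tool goes at most 41.7 mm and 7.16 degrees, less where a joint would pass 70% of its speed; a pose out of reach is approached as far as the arm can. A call with a gripper value outside its range is refused whole. The fingers move at their own pace and stop on an object; "grip_force" is the grip in N (left out, the last holds). Time passes only in rows, so rows that do not move let the fingers close. It gives the time, the measured TCP pose, the force, the opening and the grip force at its end, in the units of the state.
- observe(): the state, without advancing time (a new reading comes with each control period).
- get_image(name): name is "scene" or "top" or "wrist"; returns a dict with "image" (384x512x3 uint8, red, green, blue), "vfov" (degrees; the focal length in pixels is half the picture's height over the tangent of half this angle, whatever the lens; pixels are square), "cx", "cy" (the principal point, pixels), "xyz" and "attitude" of the camera in the world. Camera axes: x right, y down, z forward; pixel columns grow to the right and rows downward; lengths in m; the calibration is good to about 2 mm. The wrist camera is an equidistant fisheye: a pixel r from the principal point sees the ray r / f radians off the axis. A picture is of the moment at which its call begins. There is no depth.
- arm.sign_off(): hands the job in; it is judged then, once.
The state is a dict: "clock": time; "joints": joint angles; "dq": joint speeds; "joint_efforts": joint torques, N m; "position": TCP position; "ee_rot": TCP orientation; "force": force on the tool from outside, world axes, zero at the start; "ft_torque": the same for the moment, N m; "width": opening from 0.0 (shut) to 1.0 (fully open); "gripper_force": force on a finger pad.
Only numpy, scipy, OpenCV 4.12 (cv2) and the standard library are available. Lean on these libraries where they do the work, as an engineer would, in place of code of your own. Each camera call takes 0.05 s, during which the arm holds its last target. There are 200 camera calls.

## Task

First swing the jig's small lamp round by its upright grip until it points straight at the barrel's place in front of the V-stop. Then stand the lens barrel that waits to the right of the jig upright on the jig plate and press it squarely into the V with a steady 10 N or so, the stop's pointer between the two lines on its rail, for at least two seconds, and finish while still holding it pressed there, as a third hand for the person who fastens it. Never ram the stop to the end of its travel, do not tip the barrel over, and leave the loupe, the cap and the roll of tape where they are.

Things in the scene. Friction and masses are not known exactly. Their poses are not given: they have to be found in the camera images.
- jig: Fixed aluminium jig. Origin on the bench, under a barrel pressed to mid band; +x = pressing direction, z up. Plate top z=0.008, x -0.065..0.100, y +-0.065; a 44 mm wide strip of it runs on along +y to the lamp post at x=0, y=0.25. Grey spring housing x 0.060..0.094, y +-0.032, top z=0.040; two guide rails x 0.032..0.062 at y=+-0.029, top z=0.020.
- v_stop: White plastic sprung stop, 120 degree V notch open to the jig's -x; slides along the jig's +x against a spring. Axes as the jig's. Origin on the plate's top where the axis of a barrel touching both V faces stands; it moves with the stop (unpressed: x=-0.0125, y=0 in the jig's frame). Prongs at y +-0.028, reaching back to x=0.018, 24.5 mm high.
- plunger (a joint): How far the V-stop is pushed in, m: 0 unpressed, hard end 0.024. Spring 0.8 N per mm, no preload: 10 N is 0.0125. The two black lines across the guide rail on the jig's -y side stand for 0.009 and 0.016; the stop's small steel pointer moves along them.
- barrel: Loose black lens barrel, 52.5 mm diameter, 34 mm tall, about 40 g, standing on the bench to the right of the jig, the nearest one to it (a few round black things much farther right are not it). Origin at the centre of its underside, z along its axis upward. Rigid.
- lamp_pivot (a point): The lamp's upright hinge axis on top of the jig's post, 68 mm above the bench; fixed to the jig.
- lamp_grip (a point): Centre of the top end of the lamp's upright round black grip: 12 mm diameter, top 120 mm above the bench, free part z=0.080 (top of the lamp arm) to 0.120. It stands on the arm 78 mm from the hinge axis; the lamp head (33 mm diameter, top at z=0.089) lies beyond it, to 117 mm from the axis.
- lamp (a joint): Swing of the lamp arm, rad: 0 = pointing along the jig's -y, straight at the barrel's place; grows anticlockwise from above, so the arm points along (sin q, -cos q) in the jig's frame. Range -0.7 to 1.7. Stiff hinge (0.2 N m): stays where it is left; about 2.6 N at the grip moves it.
- loupe: Loose black loupe, 36 mm diameter and tall, a bystander. Origin at the centre of its underside.
- cap: Loose shallow lens cap, open side up (from above a thin dark ring, pale inside), 52 mm diameter, 8 mm tall, a bystander. Origin at the centre of its underside.
- tape_roll: Loose roll of tape, 66 mm diameter, 24 mm tall, a bystander. Origin at the centre of its underside.
Not all that is in view belongs to the job. Leave any green, pink or turquoise look-alike of the barrel alone.

How it is judged:
By the outcome, as a careful person would: the job done as asked, in the order asked, and still so for the second after the job is handed in, while the arm keeps its last pose, push and grip.
It also fails if it takes over 64 s, if anything falls off the work surface, if the arm or the gripper's body presses on something with over 40 N, if the wrist force passes 120 N, or if a joint passes its speed limit or range.

## Working session

There is one attempt and no reset: what is moved stays moved. The work goes in short steps, Python scripts to look and compute and a tool call to move; the robot and the scene stay as the last step left them, time stands still between calls to the robot, and variables do not carry over. Pictures are saved under pics/ and viewed, at most 10 in all, crops included, and the job is handed in when it is done.

Besides the shell and the picture viewer there is one more tool, called as a command line: name --pt "numbers of a row" for each row, then --argument value for the rest. drive_tool: Moves the arm, as the interface text tells. Its arguments: {"type":"object","properties":{"steps":{"type":"array"},"grip_force":{"type":"number"}},"required":["steps"]}

```bash
mkdir -p pics; cat > h.py <<'E'
import numpy as np, cv2
from scipy.spatial.transform import Rotation as R
from cell import observe, get_image, arm
def rot(a):
    a=np.array(a,float)
    return a if a.shape==(3,3) else R.from_rotvec(a).as_matrix() if a.size==3 else R.from_quat(a).as_matrix()
def ray(c,u,v,fish=False):
    f=c["image"].shape[0]/2/np.tan(np.radians(c["vfov"])/2)
    p=np.array([u-c["cx"],v-c["cy"]],float)
    if fish:
        r=np.linalg.norm(p)+1e-9; t=r/f; d=np.array([*(p/r*np.sin(t)),np.cos(t)])
    else: d=np.array([*(p/f),1.])
    return np.array(c["xyz"]),rot(c["attitude"])@(d/np.linalg.norm(d))
def plane(c,u,v,z,fish=False):
    o,d=ray(c,u,v,fish); return o+d*(z-o[2])/d[2]
def proj(c,P,fish=False):
    f=c["image"].shape[0]/2/np.tan(np.radians(c["vfov"])/2)
    q=rot(c["attitude"]).T@(np.array(P)-np.array(c["xyz"]))
    if fish:
        t=np.arctan2(np.hypot(q[0],q[1]),q[2]); k=f*t/(np.hypot(q[0],q[1])+1e-9)
        return c["cx"]+q[0]*k,c["cy"]+q[1]*k
    return c["cx"]+f*q[0]/q[2],c["cy"]+f*q[1]/q[2]
def save(c,n): cv2.imwrite("pics/"+n,c["image"][:,:,::-1])
def meet(rays):
    A=0;b=0
    for o,d in rays:
        M=np.eye(3)-np.outer(d,d);A=A+M;b=b+M@o
    return np.linalg.solve(A,b)
E
python3 - <<'E'
from h import *
import pickle
print(observe()); print(arm.tcp_to_grasp)
for n in ["scene","top","wrist"]:
    c=get_image(n); pickle.dump(c,open(n+"0.pkl","wb"))
    save(c,n+"0.png"); print(n,c["vfov"],c["cx"],c["cy"],c["xyz"],c["attitude"])
a=cv2.imread("pics/top0.png");cv2.imwrite("pics/top0b.png",cv2.resize(a,(800,600),interpolation=cv2.INTER_CUBIC))
E
```

```text
{'clock': 0.0, 'joints': array([ 1.02039063,  0.43522309,  0.02495045,  1.57409281, -0.01157136,
        1.13401295, -0.07506831]), 'dq': array([ 1.47496395e-03,  1.10873381e-03, -1.07878766e-05, -4.09382250e-04,
        1.78179997e-03, -1.75795734e-04,  1.46824608e-03]), 'joint_efforts': array([ 1.03623090e-03, -6.67848158e+01,  9.86110680e-01, -3.14470911e+01,
       -6.03797031e-02,  4.28106403e-02,  2.70364071e-04]), 'position': array([ 0.27034559, -0.56293288,  0.22594632]), 'ee_rot': array([-3.06170414e+00, -6.97205580e-01,  7.97924836e-04]), 'force': array([-0.80500613,  0.38169678, -0.3298122 ]), 'ft_torque': array([ 0.00847232,  0.01891369, -0.02328029]), 'gripper_force': 0.0, 'width': 0.9991371800115698}
0.0188
scene 56.99744676032228 254.18733240581 190.1357879615763 [0.25993753 0.27274971 0.74880038] [-0.72603067  2.69311389 -1.03108599]
top 57.14716894092107 255.0770854737947 196.17957620086204 [ 0.51399281 -0.24452874  1.04167259] [-2.19134411  2.20952555 -0.01827917]
wrist 65.70646984690485 261.7541273122071 191.53580287970942 [ 0.33681031 -0.5305143   0.38405316] [ 2.45346173 -1.54138312 -0.21877833]
```

View pics/top0b.png

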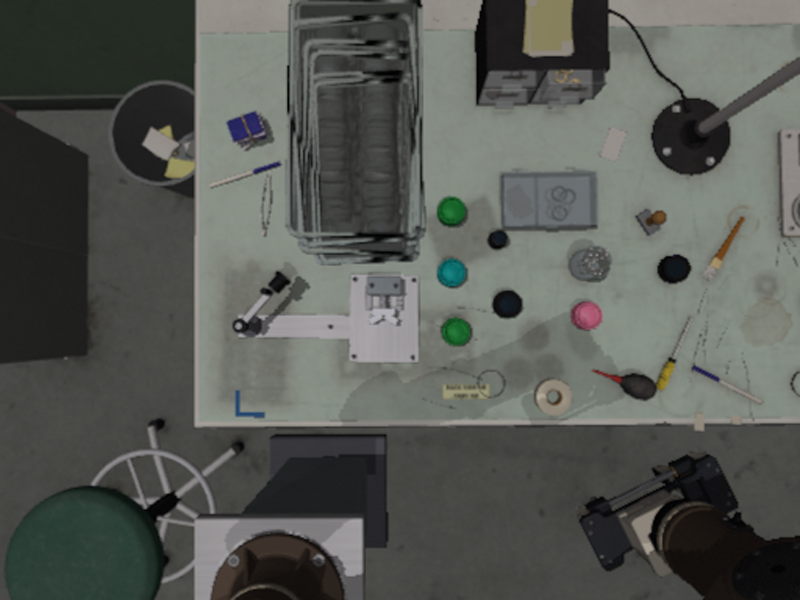

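View pics/scene0.png

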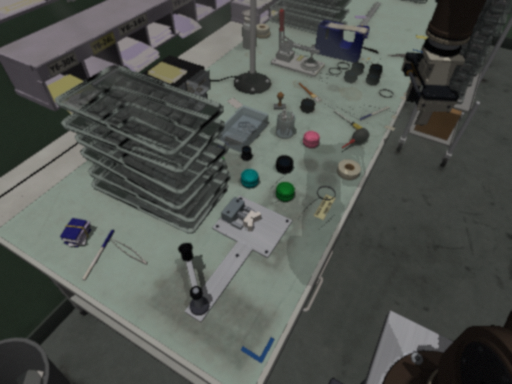

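The top view (800x600 scale) shows the jig plate at about (384,318), the stop at (383,315) with the housing above it, and the lamp post at (240,325) with its arm pointing up and right. The barrel is at (507,303), the loupe at (498,240), the tape at (552,397) and the cap at (490,383). The scene view shows the lamp at (195,270) and the barrel at (285,163).

```bash
python3 - <<'E'
from h import *
a=cv2.imread("pics/top0.png")[160:250,140:345];b=cv2.imread("pics/scene0.png")[140:330,165:315]
a=cv2.resize(a,None,fx=3.7,fy=3.7,interpolation=cv2.INTER_CUBIC)
cv2.imwrite("pics/ca.png",a)
b=cv2.resize(b,None,fx=3,fy=3,interpolation=cv2.INTER_CUBIC);cv2.imwrite("pics/cb.png",b)
import pickle
c=pickle.load(open("top0.pkl","rb"));s=pickle.load(open("scene0.pkl","rb"))
for c,lo in((c,90),(s,60)):
    m=(c["image"].max(2)<55).astype(np.uint8)
    n,l,st,ce=cv2.connectedComponentsWithStats(m)
    for i in range(1,n):
        if 20<st[i,4]<900: print(st[i],ce[i].round(1),plane(c,*ce[i],0.02).round(3))
    print()
E
```

```text
[214   0  30   1  30] [228.5   0. ] [ 1.124 -0.158  0.02 ]
[262   0   8   5  28] [265.7   1.6] [ 1.117 -0.268  0.02 ]
[218   3  46  11 252] [240.6   8.1] [ 1.099 -0.193  0.02 ]
[193   4  25   7  96] [203.2   6.5] [ 1.105 -0.083  0.02 ]
[219  17  13   8  60] [224.   21.1] [ 1.061 -0.144  0.02 ]
[251  18  11  13  61] [255.8  25. ] [ 1.047 -0.238  0.02 ]
[223  25  24   5  64] [237.3  26.9] [ 1.043 -0.183  0.02 ]
[226  34  20   4  51] [237.   35.4] [ 1.017 -0.182  0.02 ]
[255  34   7   5  31] [257.8  35.8] [ 1.015 -0.244  0.02 ]
[218  37   6   8  32] [220.3  41.1] [ 1.001 -0.133  0.02 ]
[184  42   1  30  30] [184.   56.5] [ 0.957 -0.026  0.02 ]
[211  43  55 114 803] [247.5 104.3] [ 0.813 -0.212  0.02 ]
[265  49   3  31  42] [266.2  65.5] [ 0.927 -0.268  0.02 ]
[222  50  17   4  24] [230.9  52. ] [ 0.968 -0.164  0.02 ]
[380  54   6   7  26] [381.7  56.1] [ 0.95  -0.605  0.02 ]
[217  56  15  86 605] [224.3  93.6] [ 0.845 -0.144  0.02 ]
[190  59   4  46  62] [192.1  83. ] [ 0.878 -0.05   0.02 ]
[262  73   4  25  51] [263.3  85.5] [ 0.868 -0.258  0.02 ]
[186  75   3  56  74] [186.4  96.9] [ 
[... 4304 characters left out ...]
2 ]
[400 251  10  10  45] [404. 255.] [ 0.16  -0.298  0.02 ]
[427 250   9  12  42] [430.3 255. ] [ 0.105 -0.331  0.02 ]
[508 259   4  21  51] [510.2 269.4] [-0.065 -0.386  0.02 ]
[391 265   9  12  35] [394.7 270.1] [ 0.169 -0.247  0.02 ]
[465 266   6   6  24] [467.6 268.4] [ 0.022 -0.338  0.02 ]
[190 272  19  43 400] [198.7 298.9] [0.518 0.038 0.02 ]
[417 276  10   8  40] [422.9 278.9] [ 0.107 -0.257  0.02 ]
[496 276   7   9  29] [498.9 280.4] [-0.045 -0.341  0.02 ]
[308 285   8  14  21] [311.5 290.8] [ 0.315 -0.102  0.02 ]
[360 315  27  69 153] [373.5 353. ] [ 0.156 -0.043  0.02 ]
[ 47 358  37  26 438] [ 59.4 375. ] [0.655 0.291 0.02 ]
[328 377  15   7  60] [334.1 380.6] [0.206 0.042 0.02 ]
```

View pics/ca.png

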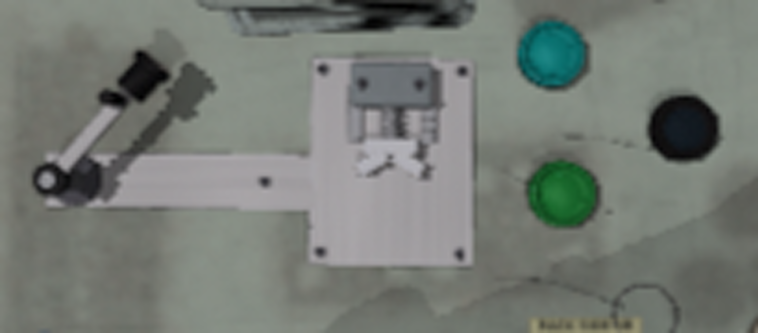

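View pics/cb.png

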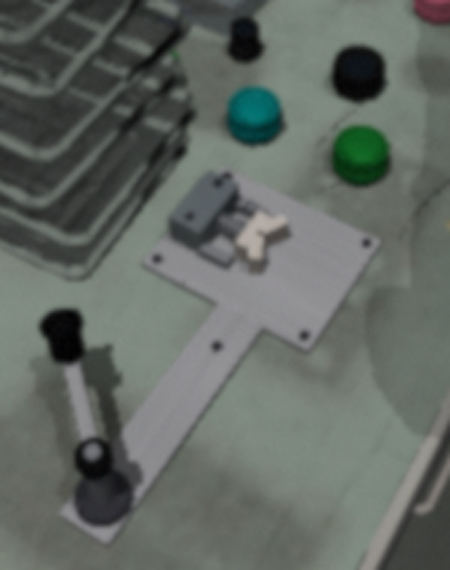

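The crop shows the plate corners, the grip top at crop (112,97), the post hub at (47,180), and the barrel at (683,128). The scene crop shows the same corners and the barrel at (358,72).

```bash
python3 - <<'E'
from h import *
import pickle
c=pickle.load(open("top0.pkl","rb"));s=pickle.load(open("scene0.pkl","rb"))
T=np.array([(312,58),(472,58),(473,265),(310,265)])/3.7+[140,160]-.3
S=np.array([(143,263),(222,172),(380,242),(307,350)])/3+[165,140]-.3
J=np.array([(.1,.065),(.1,-.065),(-.065,-.065),(-.065,.065)])
for t,q in zip(T,S): print("tri",meet([ray(c,*t),ray(s,*q)]).round(4))
for cc,P in((c,T),(s,S)):
    W=np.array([plane(cc,*p,.008)[:2] for p in P])
    a=J-J.mean(0);b=W-W.mean(0)
    th=np.arctan2((a[:,0]*b[:,1]-a[:,1]*b[:,0]).sum(),(a*b).sum())
    o=W.mean(0)-np.array([[np.cos(th),-np.sin(th)],[np.sin(th),np.cos(th)]])@J.mean(0)
    print("jig",o.round(4),th.round(4),W.round(4).tolist())
# barrel from top outline
print("barrel top@.034",plane(c,324.3,194.2,.034).round(4),plane(c,324.3,194.2,.017).round(4), "scene",plane(s,284.1,164.3,.017).round(4))
print("barrel tri",meet([ray(c,324.3,194.2),ray(s,284.1,164.3)]))
print("grip top",plane(c,112/3.7+140-.3,97/3.7+160-.3,.12),"hub",plane(c,47/3.7+140-.3,180/3.7+160-.3,.085))
for n,P in dict(head=(143,76),).items(): print(n,plane(c,P[0]/3.7+140,P[1]/3.7+160,.08))
E
```

```text
tri [ 0.6062 -0.1407  0.0065]
tri [ 0.6056 -0.2683 -0.002 ]
tri [ 0.4414 -0.2671  0.0027]
tri [ 0.4433 -0.1374  0.0063]
jig [ 0.5062 -0.2033] -0.0091 [[0.6063, -0.1407], [0.6051, -0.2679], [0.4412, -0.2672], [0.4421, -0.1382]]
jig [ 0.5052 -0.1997] -0.017 [[0.6053, -0.14], [0.6007, -0.2613], [0.4406, -0.263], [0.4441, -0.1359]]
barrel top@.034 [ 0.5475 -0.4295  0.034 ] [ 0.5481 -0.4326  0.017 ] scene [ 0.5474 -0.4324  0.017 ]
barrel tri [ 0.54785712 -0.4327962   0.01644645]
grip top [ 0.56986564 -0.00969679  0.12      ] hub [0.51126026 0.04725857 0.085     ]
head [ 0.58683063 -0.02337661  0.08      ]
```

```bash
python3 - <<'E'
from h import *
import pickle
c=pickle.load(open("top0.pkl","rb"));s=pickle.load(open("scene0.pkl","rb"))
for t,q in [((188,150),(165,140)),((268,148),(222,103)),((194,160),(190,232)),((188,150),(185,195))]:
    (o1,d1),(o2,d2)=ray(c,*t),ray(s,*q); p=meet([(o1,d1),(o2,d2)]); print(p.round(3), proj(c,p),proj(s,p))
w=pickle.load(open("wrist0.pkl","rb"));o=observe()
Rt=rot(o["ee_rot"]);print("cam in tool",(Rt.T@(np.array(w["xyz"])-o["position"])).round(3))
E
python3 - <<'E'
import cv2
a=cv2.imread("pics/top0.png")[90:235,140:290];b=cv2.imread("pics/scene0.png")[60:320,40:270]
a=cv2.resize(a,(400,387));b=cv2.resize(b,(400,452));import numpy as np
o=np.zeros((452,800,3),np.uint8);o[:387,:400]=a;o[:,400:]=b;cv2.imwrite("pics/rack.png",o)
E
```

```text
[ 0.64  -0.092  0.316] (np.float64(185.2048053627114), np.float64(146.25475531490284)) (np.float64(170.226364611617), np.float64(140.70093008617766))
[ 0.638 -0.263  0.299] (np.float64(267.84114069764445), np.float64(147.72476109161443)) (np.float64(222.30741745390225), np.float64(103.03733450414714))
[ 0.633 -0.069  0.058] (np.float64(196.62492137447316), np.float64(164.41450301811938)) (np.float64(183.96209968015006), np.float64(231.19764426132724))
[ 0.639 -0.079  0.18 ] (np.float64(191.67840256950285), np.float64(156.0550149286319)) (np.float64(176.93420805002023), np.float64(193.66900658654717))
cam in tool [ 0.074 -0.001 -0.158]
```

View pics/rack.png

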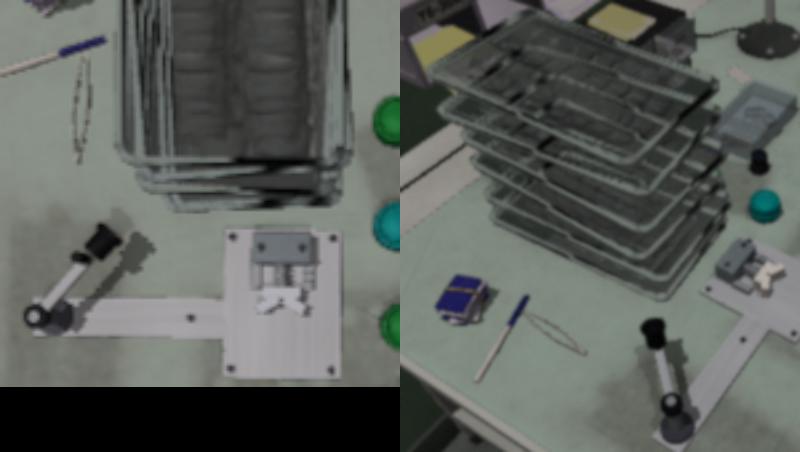

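The rack is about 0.3 m high, with its front at x≈0.635 and y from about -0.07 to -0.26, so the wrist camera has to stay away from it. I'm moving to above the lamp grip with the closing axis tangential to the swing.

drive_tool --pt "0.3 15 27.5 1 0.0965" --pt "0.3 15 27.5 1 0.0965" --pt "0.3 15 27.5 1 0.0965" --pt "0.3 15 27.5 1 0.0965" --pt "0.3 15 27.5 1 0.0965" --pt "0.3 15 27.5 1 0.0965" --pt "0.3 15 27.5 1 0.0965" --pt "0.3 15 27.5 1 0.0965" --pt "0.3 15 27.5 1 0.0965" --pt "0.3 15 27.5 1 0.0965" --pt "0.3 15 27.5 1 0.0965" --pt "0.3 15 27.5 1 0.0965" --pt "0.3 15 27.5 1 0.0965" --pt "0.3 15 27.5 1 0.0965" --pt "0.3 15 27.5 1 0.0965" --pt "0.3 15 27.5 1 0.0965" --pt "0.3 15 27.5 1 0.0965" --pt "0.3 15 27.5 1 0.0965" --pt "0.3 15 27.5 1 0.0965" --pt "0.3 15 27.5 1 0.0965" --grip_force 15

```text
clock: 1.82
position: [0.571, -0.0121, 0.2466]
ee_rot: [-1.164, -2.918, 0.0]
force: [-0.1, 0.0, -0.2]
width: 0.701
gripper_force: 0.0
```

drive_tool --pt "0.3 0 0 0 0" --pt "0.3 0 0 0 0" --pt "0.3 0 0 0 0"

```text
clock: 2.07
position: [0.5702, -0.014, 0.2463]
ee_rot: [-1.172, -2.914, 0.001]
force: [-0.1, -1.0, 0.5]
width: 0.701
gripper_force: 0.0
```

```bash
python3 - <<'E'
from h import *
import pickle
o=observe();print(o["joints"].round(2),o["position"],o["width"]);print(rot(o["ee_rot"]).round(3))
w=get_image("wrist");pickle.dump(w,open("w1.pkl","wb"));save(w,"w1.png")
for P in [(.57,-.01,.12),(.509,.048,.068),(.506,-.2,.008)]: print(proj(w,P,True))
E
```

```text
[ 0.35  0.4  -0.59  1.64  0.23  1.17  0.52] [ 0.5702296  -0.01404889  0.24627791] 0.7012129751627003
[[-0.721  0.693 -0.001]
 [ 0.693  0.721 -0.   ]
 [ 0.    -0.001 -1.   ]]
(np.float64(264.81842321569593), np.float64(182.53954769947197))
(np.float64(264.2640112519271), np.float64(98.05370012390884))
(np.float64(143.91957245414318), np.float64(219.47536769823824))
```

View pics/w1.png

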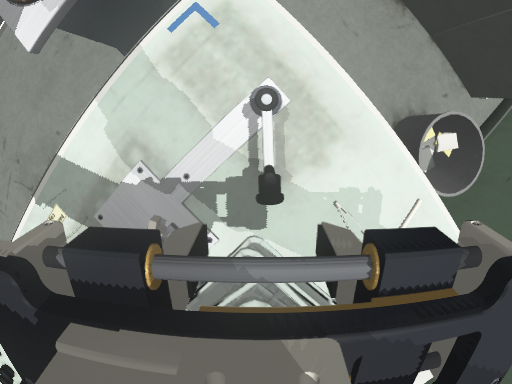

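The wrist view shows the hub at (266,99), the grip top at about (268,170) and the lamp head at (270,190).

```bash
python3 - <<'E'
from h import *
import pickle
w=pickle.load(open("w1.pkl","rb"));c=pickle.load(open("top0.pkl","rb"))
g=(w["image"][150:210,235:305].max(2)<45)
ys,xs=np.nonzero(g)
for r in range(150,210,3):
    k=xs[ys==r-150]; print(r,(k.min()+235,k.max()+235) if len(k) else None,end="; ")
for v in (166,169,172): print(v,plane(w,268,v,.12,True).round(4))
print("tri",meet([ray(w,268,169,True),ray(c,170.0,186.0)]).round(4))
E
python3 - <<'E'
import cv2
a=cv2.imread("pics/w1.png")[80:215,220:320];cv2.imwrite("pics/w1c.png",cv2.resize(a,None,fx=4.4,fy=4.4,interpolation=cv2.INTER_CUBIC))
E
```

```text
150 None; 153 None; 156 None; 159 None; 162 None; 165 None; 168 None; 171 None; 174 None; 177 None; 180 None; 183 None; 186 None; 189 None; 192 None; 195 None; 198 None; 201 None; 204 None; 207 None; 166 [0.5601 0.0037 0.12  ]
169 [0.5623 0.0016 0.12  ]
172 [ 5.645e-01 -4.000e-04  1.200e-01]
tri [ 0.5696 -0.002   0.0873]
```

View pics/w1c.png

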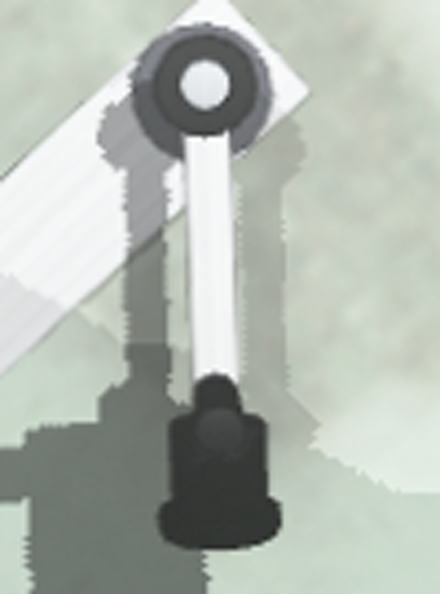

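The crop resolves the grip: its top disc is at crop (220,432), i.e. pixel (270,178), and the hub is at (266.6,99).

```bash
python3 - <<'E'
from h import *
import pickle
w=pickle.load(open("w1.pkl","rb"));c=pickle.load(open("top0.pkl","rb"))
g=plane(w,270,178.2,.12,True);h=plane(w,266.6,99.2,.085,True)
print(g,h,np.linalg.norm((g-h)[:2]),np.arctan2((g-h)[0],-(g-h)[1]))
print("tri",meet([ray(w,270,178.2,True),ray(c,170.0,186.0)]).round(4))
E
```

```text
[ 0.57033518 -0.00328325  0.12      ] [0.5119662  0.04842842 0.085     ] 0.07798099149129295 0.8458012035666166
tri [ 0.5718 -0.0057  0.1058]
```

drive_tool --pt "0.3 1 5 -20 0" --pt "0.3 0 5 -20 0" --pt "0.3 0 0 -20 0" --pt "0.3 0 0 -20 0" --pt "0.3 0 0 -20 0" --pt "0.3 0 0 -20 0" --pt "0.3 0 0 -20 0" --pt "0.3 0 0 -18 0" --pt "1 0 0 0 0" --pt "1 0 0 0 0" --pt "1 0 0 0 0" --pt "1 0 0 0 0" --pt "1 0 0 0 0" --pt "1 0 0 0 0" --pt "1 0 0 0 0" --pt "1 0 0 0 0" --grip_force 15

```text
clock: 3.45
position: [0.5718, -0.0034, 0.0891]
ee_rot: [1.171, 2.915, 0.0]
force: [-0.7, -0.1, -0.6]
width: 0.171
gripper_force: 0.0
```

```bash
python3 - <<'E'
from h import *
o=observe();print(o["position"],o["width"]*92,o["gripper_force"],o["force"])
P=np.array([.511,.048]);q=np.linspace(.846,-.016,13);X=P[0]+.078*np.sin(q);Y=P[1]-.078*np.cos(q)
print(np.c_[np.diff(X),np.diff(Y)].round(4)*1e3, np.diff(q)[0], X[0],Y[0])
E
```

```text
[ 0.5717773  -0.00341583  0.08910193] 15.704616620220701 0.0 [-0.74376254 -0.09250745 -0.58821721]
[[-3.9 -4.1]
 [-4.1 -3.8]
 [-4.4 -3.5]
 [-4.6 -3.1]
 [-4.9 -2.8]
 [-5.  -2.4]
 [-5.2 -2.1]
 [-5.3 -1.7]
 [-5.4 -1.3]
 [-5.5 -0.9]
 [-5.6 -0.5]
 [-5.6 -0.1]] -0.0718333333333333 0.5693934886101846 -0.003712672411433658
```

drive_tool --pt "1 0 0 0 0" --pt "1 0 0 0 0" --pt "1 0 0 0 0" --pt "1 -3.9 -4.1 0 -0.072" --pt "1 -4.1 -3.8 0 -0.072" --pt "1 -4.4 -3.5 0 -0.072" --pt "1 -4.6 -3.1 0 -0.072" --pt "1 -4.9 -2.8 0 -0.072" --pt "1 -5.0 -2.4 0 -0.072" --pt "1 -5.2 -2.1 0 -0.072" --pt "1 -5.3 -1.7 0 -0.072" --pt "1 -5.4 -1.3 0 -0.072" --pt "1 -5.5 -0.9 0 -0.072" --pt "1 -5.6 -0.5 0 -0.072" --pt "1 -5.6 -0.1 0 -0.07" --pt "1 0 0 0 0" --pt "1 0 0 0 0" --pt "1 0 0 0 0" --pt "1 0 0 0 0" --grip_force 20

```text
clock: 5.03
position: [0.5119, -0.0306, 0.0889]
ee_rot: [2.279, 2.162, -0.002]
force: [-3.9, -4.3, 6.7]
width: 0.12
gripper_force: 20.0
```

```bash
python3 - <<'E'
from h import *
import pickle
w=get_image("wrist");pickle.dump(w,open("w2.pkl","wb"));save(w,"w2.png");c=get_image("top");s=get_image("scene")
o=np.zeros((600,800,3),np.uint8)
o[:300,:400]=cv2.resize(w["image"],(400,300));o[:300,400:]=cv2.resize(s["image"][150:330,120:360],(400,300));o[300:]=cv2.resize(c["image"][150:260,130:350],(800,300))
cv2.imwrite("pics/m2.png",o[:,:,::-1]);b=observe();print(b["position"],b["width"]*92,b["force"],b["ft_torque"],rot(b["ee_rot"])[:,1])
E
```

```text
[ 0.5119749  -0.03057322  0.08886219] 11.674360851274926 [-2.26796417 -5.74336923  6.44591523] [-1.05855674  0.47789531  0.01332552] [ 9.98601670e-01 -5.28606049e-02 -6.79206001e-04]
```

View pics/m2.png

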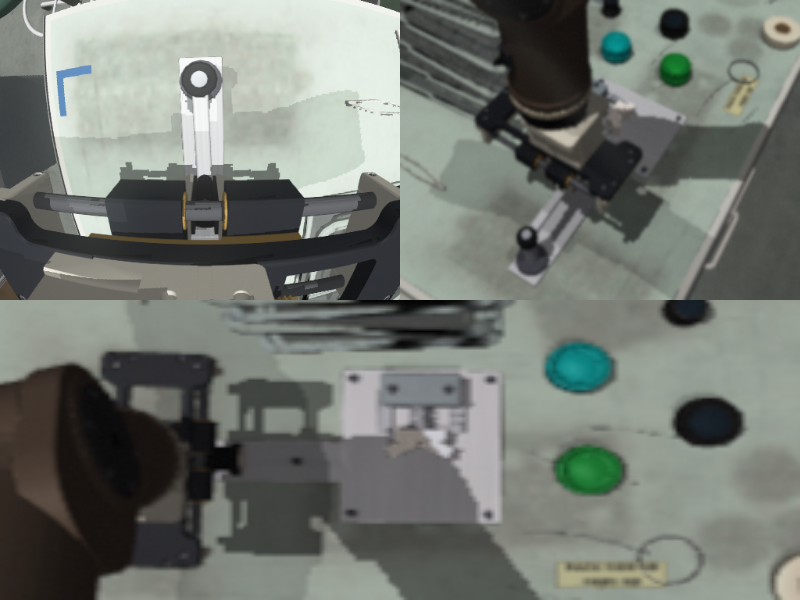

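The lamp is held and points almost along the strip in the wrist view (upper left). The jig and barrel are undisturbed. I'll trim by -2 mm, release and rise.

drive_tool --pt "1 -2 0 0 0" --pt "1 0 0 0 0" --pt "1 0 0 0 0" --pt "0.4 0 0 0 0" --pt "0.4 0 0 0 0" --pt "0.4 0 0 0 0" --pt "0.4 0 0 0 0" --pt "0.4 0 0 0 0" --pt "0.4 0 0 0 0" --pt "0.4 0 0 20 0" --pt "0.4 0 0 25 0" --pt "0.4 0 0 25 0" --pt "0.4 0 0 25 0" --pt "0.4 0 0 25 0" --pt "0.4 0 0 25 0" --pt "0.4 0 0 10 0" --pt "0.4 0 0 0 0" --pt "0.4 0 0 0 0" --pt "0.4 0 0 0 0"

```text
clock: 6.77
position: [0.5093, -0.0298, 0.2423]
ee_rot: [-2.281, -2.159, 0.002]
force: [-0.2, 0.4, -0.2]
width: 0.599
gripper_force: 0.0
```

```bash
python3 - <<'E'
from h import *
import pickle
w=get_image("wrist");pickle.dump(w,open("w3.pkl","wb"))
cv2.imwrite("pics/w3.png",cv2.resize(w["image"][60:240,150:390],(800,600),interpolation=cv2.INTER_CUBIC)[:,:,::-1]);b=observe();print(b["position"],b["force"],b["width"])
for P in [(.511,.048,.085),(.51,-.03,.12),(.506,-.2,.008)]: print(proj(w,P,True))
E
```

```text
[ 0.50919948 -0.02980568  0.24214731] [-0.2237805   0.43754118 -0.40187916] 0.5945275661055287
(np.float64(260.3766816200271), np.float64(105.61999092551457))
(np.float64(263.46723812515893), np.float64(186.1134627534608))
(np.float64(266.42497046644905), np.float64(274.38737943144645))
```

View pics/w3.png

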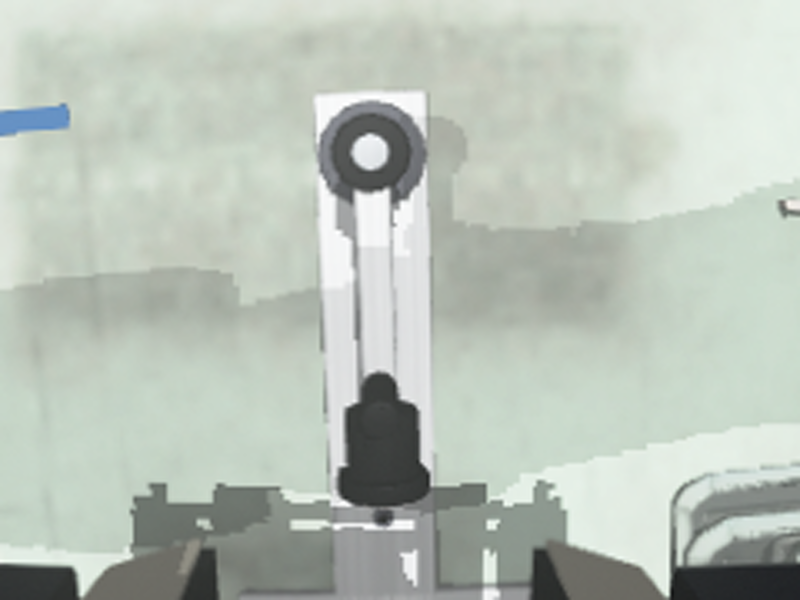

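The lamp (hub (371,151) to head end (384,495)) is parallel to the strip's centreline to within about 0.01 rad, so the lamp is done. I'll use the strip to refine the jig pose.

```bash
python3 - <<'E'
from h import *
import pickle
w=pickle.load(open("w3.pkl","rb"))
f=lambda x,y,z:plane(w,x*.3+150-.35,y*.3+60-.35,z,True)
for a,b in (((316,94),(333,520)),((427,92),(436,520))):
    p,q=f(*a,.008),f(*b,.008);print(p.round(4),q.round(4),np.arctan2(-(p-q)[0],(p-q)[1]).round(4))
print(f(371,151,.085),f(380,420,.12))
E
```

```text
[0.4911 0.0735 0.008 ] [ 0.4869 -0.1019  0.008 ] -0.0241
[0.5343 0.0719 0.008 ] [ 0.5304 -0.1042  0.008 ] -0.0221
[0.51163729 0.04867681 0.085     ] [ 0.51020258 -0.02954215  0.12      ]
```

drive_tool --pt "0.1 2 -20 0 -0.077" --pt "0.1 2 -20 0 -0.077" --pt "0.1 2 -20 0 -0.077" --pt "0.1 2 -20 0 -0.077" --pt "0.1 2 -20 0 -0.077" --pt "0.1 2 -20 0 -0.077" --pt "0.1 2 -20 0 -0.077" --pt "0.1 2 -20 0 -0.077" --pt "0.1 2 -20 0 -0.077" --pt "0.1 2 -20 0 -0.077" --pt "0.1 2 -20 -8 -0.077" --pt "0.1 2 -20 -8 -0.077" --pt "0.1 2 -20 -8 -0.077" --pt "0.1 2 -20 -8 -0.077" --pt "0.1 2 -20 -8 -0.077" --pt "0.1 2 -20 -8 -0.077" --pt "0.1 2 -20 -8 -0.077" --pt "0.1 2 -20 -8 -0.077" --pt "0.1 2 -20 -8 -0.077" --pt "0.1 1 -22 -8 -0.077"

```text
clock: 8.48
position: [0.5488, -0.4316, 0.1614]
ee_rot: [-3.14, 0.043, 0.004]
force: [0.8, 0.7, 0.6]
width: 0.9
gripper_force: 0.0
```

drive_tool --pt "0.1 0 0 0 0" --pt "0.1 0 0 0 0" --pt "0.1 0 0 0 0"

```text
clock: 8.73
position: [0.5489, -0.4307, 0.1625]
ee_rot: [-3.14, 0.036, 0.002]
force: [0.6, 0.8, 0.5]
width: 0.896
gripper_force: 0.0
```

```bash
python3 - <<'E'
from h import *
import pickle
w=get_image("wrist");pickle.dump(w,open("w4.pkl","wb"));save(w,"w4.png")
b=observe();print(b["position"],b["width"],b["joints"].round(2),rot(b["ee_rot"])[:,1].round(3))
u,v=proj(w,(.548,-.4325,.034),True);print(u,v)
m=(w["image"].max(2)<75).astype(np.uint8)
n,l,st,ce=cv2.connectedComponentsWithStats(m)
for i in range(1,n):
    if st[i,4]>300: print(st[i],ce[i].round(1),plane(w,*ce[i],.034,True).round(4))
E
```

```text
[ 0.54933401 -0.43030867  0.16311174] 0.8985406835804327 [ 0.53  0.6   0.1   1.45 -0.07  1.09 -0.95] [-0.022 -1.    -0.001]
264.2030828414805 183.86306142067227
[231  49  33  33 453] [247.7  67.7] [ 0.6622 -0.4193  0.034 ]
[ 482  112   30   40 1038] [497.9 131.4] [ 0.61   -0.7185  0.034 ]
[ 239  156   50   52 2043] [263.4 182. ] [ 0.55   -0.4317  0.034 ]
[    0   224   512   160 45308] [276.7 303.3] [ 0.4014 -0.4447  0.034 ]
```

View pics/w4.png

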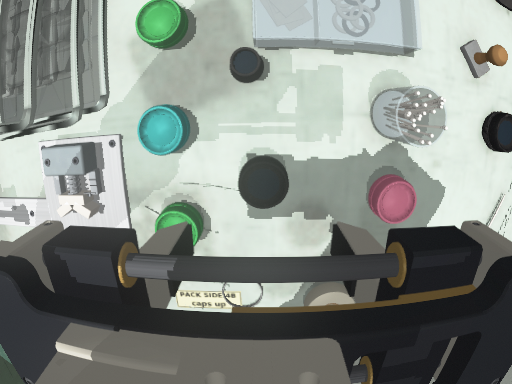

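The wrist view shows the barrel at (263,182), centred between the fingers, with the look-alikes clear of the finger paths. I'm descending and gripping.

drive_tool --pt "0.1 0 -1.5 -20 0" --pt "0.1 0 0 -20 0" --pt "0.1 0 0 -20 0" --pt "0.1 0 0 -20 0" --pt "0.1 0 0 -20 0" --pt "0.1 0 0 -20 0" --pt "0.1 0 0 -20 0" --pt "0.1 0 0 -15 0" --pt "0.1 0 0 0 0" --pt "0.1 0 0 0 0" --pt "0.6 0 0 0 0" --pt "0.6 0 0 0 0" --pt "0.6 0 0 0 0" --pt "0.6 0 0 0 0" --pt "0.6 0 0 0 0" --pt "0.6 0 0 0 0" --pt "0.6 0 0 0 0" --pt "0.6 0 0 0 0" --grip_force 25

```text
clock: 10.28
position: [0.5494, -0.4333, 0.0093]
ee_rot: [3.141, -0.038, 0.001]
force: [-0.5, 1.7, 5.3]
width: 0.552
gripper_force: 25.0
```

drive_tool --pt "0.6 0 0 15 0" --pt "0.6 0 0 20 0" --pt "0.6 0 0 20 0" --pt "0.6 -6 15 0 0" --pt "0.6 -6 16 0 0" --pt "0.6 -6 16 0 0" --pt "0.6 -6 16 0 0" --pt "0.6 -6 16 0 0" --pt "0.6 -6 16 0 0" --pt "0.6 -6 16 0 0" --pt "0.6 -6 16 0 0" --pt "0.6 -6 16 0 0" --pt "0.6 -6 16 0 0" --pt "0.6 -6 16 0 0" --pt "0.6 -5 16 0 0" --pt "0.6 -3 16 0 0" --pt "0.6 0 16 0 0" --pt "0.6 0 9 0 0" --pt "0.6 0 0 0 0" --pt "0.6 0 0 0 0"

```text
clock: 11.95
position: [0.4754, -0.2013, 0.0638]
ee_rot: [3.141, -0.037, 0.0]
force: [-0.1, -0.4, -0.6]
width: 0.553
gripper_force: 25.0
```

drive_tool --pt "0.6 0 0 0 0" --pt "0.6 0 0 0 0" --pt "0.6 0 0 0 0"

```text
clock: 12.2
position: [0.475, -0.2022, 0.0637]
ee_rot: [3.141, -0.04, 0.0]
force: [-0.5, -0.2, 0.2]
width: 0.555
gripper_force: 25.0
```

```bash
python3 - <<'E'
from h import *
import pickle
b=observe();print(b["position"],b["width"]*92,b["force"],rot(b["ee_rot"]).round(3))
w=get_image("wrist");pickle.dump(w,open("w5.pkl","wb"));save(w,"w5.png")
p=b["position"]
print("barrel top pred",proj(w,(p[0],p[1],p[2]+.0247),True),"V",proj(w,(.4935,-.2013,.0325),True))
im=w["image"].astype(int)
# dark barrel blob, above gripper
m=((w["image"].max(2)<75)).astype(np.uint8)
n,l,st,ce=cv2.connectedComponentsWithStats(m)
for i in range(1,n):
    if st[i,4]>200: print("dark",st[i],ce[i].round(1))
# housing screws / bolts aside: white plastic
u0,v0=200,60
hs=cv2.cvtColor(w["image"],cv2.COLOR_RGB2HSV)
for P in [(.0,-.065),(.1,.065),(.1,-.065),(.06,.032),(.06,-.032)]:
    c,s=np.cos(-.018),np.sin(-.018); z=.008 if abs(P[1])>.05 else .04
    print(P,[round(float(x),1) for x in proj(w,(.506+c*P[0]-s*P[1],-.2015+s*P[0]+c*P[1],z),True)])
E
```

```text
[ 0.47502902 -0.20222005  0.06369167] 51.0177088137693 [-0.47708511 -0.15424298  0.22983674] [[ 1.    -0.026  0.   ]
 [-0.026 -1.    -0.   ]
 [ 0.     0.    -1.   ]]
barrel top pred (np.float64(262.5854292064597), np.float64(258.45151409266373)) V (np.float64(260.24737016334285), np.float64(192.81656026316048))
dark [477   0  35  15 351] [493.7   5.2]
dark [   0  155   61   62 1527] [ 23.9 189.3]
dark [403 163  14  44 305] [408.8 181. ]
dark [    0   200   512   184 52467] [271.  295.4]
(0.0, -0.065) [346.6, 167.1]
(0.1, 0.065) [170.3, 35.9]
(0.1, -0.065) [348.5, 34.4]
(0.06, 0.032) [206.5, 81.8]
(0.06, -0.032) [312.1, 80.9]
```

```bash
python3 - <<'E'
from h import *
import pickle
w=pickle.load(open("w5.pkl","rb"));im=w["image"].astype(int)
g=im[:,:,0]-im[:,:,1]; s=im.sum(2)//3
for r in (50,65,120,145,165):
    print(r,"lum",s[r,150:370:4].tolist());print("  r-g",g[r,150:370:4].tolist())
E
```

```text
50 lum [230, 207, 209, 210, 209, 211, 233, 165, 127, 126, 231, 232, 230, 230, 229, 170, 184, 120, 114, 118, 177, 178, 178, 177, 178, 179, 179, 177, 176, 175, 175, 175, 175, 176, 174, 119, 111, 104, 119, 168, 135, 128, 245, 243, 242, 243, 133, 128, 235, 242, 231, 231, 230, 230, 231]
  r-g [-10, -16, -15, -15, -15, -15, -2, -3, -4, -3, -2, -2, -2, -1, -2, -10, -11, -3, -3, -2, -10, -11, -11, -12, -11, -12, -12, -11, -12, -12, -10, -11, -12, -10, -10, -4, -2, -2, -4, -11, -8, -1, -1, -1, 0, -2, -4, -3, -1, -1, -9, -9, -10, -10, -11]
65 lum [210, 209, 208, 205, 206, 206, 233, 232, 232, 230, 230, 233, 230, 230, 230, 174, 187, 187, 185, 184, 182, 182, 181, 180, 178, 178, 176, 176, 176, 174, 173, 173, 174, 174, 174, 172, 170, 170, 169, 170, 138, 161, 245, 243, 243, 243, 245, 245, 245, 243, 234, 235, 234, 235, 234]
  r-g [-15, -13, -15, -15, -15, -16, -1, -1, -1, -1, -1, -2, -1, -1, -2, -11, -10, -12, -12, -10, -12, -11, -13, -11, -10, -11, -10, -13, -12, -10, -11, -11, -12, -11, -11, -11, -12, -11, -10, -9, -8, -3, -2, -1, -1, -1, -1, -1, -1, 0, -9, -10, -9, -10, -10]
120 lum [203, 201, 204
[... 790 characters left out ...]
, -1, -1, -2, -2, -1, -2, 0, 0, -1, -1, -1, -1, 0, -2, -1, -1, -1, 3, 2, 1, 1, 2, 1, 2, 2, 4, 3, 1, 1, 2, 2, 2, 2, 2, 3, 0, 0, -2, -1, -1, -1, -1, -1, -2, -1, -1, -1, -1, -12, -10, -11, -10, -10]
165 lum [227, 227, 227, 227, 226, 227, 227, 230, 229, 232, 228, 229, 229, 230, 230, 228, 231, 229, 231, 239, 213, 230, 231, 225, 226, 225, 227, 227, 228, 223, 224, 223, 222, 223, 222, 225, 247, 222, 219, 226, 220, 222, 225, 220, 219, 224, 221, 222, 220, 184, 194, 199, 197, 192, 184]
  r-g [-2, -1, -1, -1, -2, -1, -2, -2, -1, -1, -1, -1, -2, -2, -1, -2, -2, 0, -1, 3, -1, -2, -2, -1, -1, -1, -2, 0, -1, 0, -1, 0, -1, -1, 0, -1, 1, -2, 0, -2, -1, 0, -2, -1, -2, -1, -1, -1, 0, -4, -11, -13, -11, -11, -9]
```

drive_tool --pt "0.6 0 1 -10 0" --pt "0.6 0 0 -10 0" --pt "0.6 0 0 -10 0" --pt "0.6 0 0 -8 0" --pt "0.6 0 0 -4 0" --pt "0.6 0 0 -2 0" --pt "0.6 0 0 0 0" --pt "0.6 0 0 0 0" --pt "0.6 0 0 0 0"

```text
clock: 13.0
position: [0.4754, -0.2003, 0.0201]
ee_rot: [3.141, -0.038, 0.001]
force: [-0.1, -0.5, -0.4]
width: 0.553
gripper_force: 25.0
```

drive_tool --pt "0.6 0 0 -1 0" --pt "0.6 0 0 0 0" --pt "0.6 0 0 0 0" --pt "0.6 0 0 0 0"

```text
clock: 13.33
position: [0.4752, -0.2002, 0.0189]
ee_rot: [3.141, -0.038, 0.0]
force: [-0.5, 0.2, -0.3]
width: 0.552
gripper_force: 25.0
```

drive_tool --pt "0.6 0 0 -1 0" --pt "0.6 0 0 0 0" --pt "0.6 0 0 0 0"

```text
clock: 13.58
position: [0.475, -0.2002, 0.0177]
ee_rot: [3.141, -0.038, -0.0]
force: [-0.7, 0.8, -0.5]
width: 0.554
gripper_force: 25.0
```

drive_tool --pt "0.6 0 0 -0.7 0" --pt "0.6 0 0 0 0" --pt "0.6 0 0 0 0"

```text
clock: 13.83
position: [0.4752, -0.2002, 0.0172]
ee_rot: [3.141, -0.038, 0.0]
force: [-0.4, 0.8, 1.3]
width: 0.552
gripper_force: 25.0
```

drive_tool --pt "0.6 0 0 -0.5 0" --pt "0.6 0 0 0 0" --pt "0.6 0 0 0 0"

```text
clock: 14.08
position: [0.4752, -0.2003, 0.0171]
ee_rot: [3.141, -0.038, 0.001]
force: [-3.1, 0.9, 10.0]
width: 0.552
gripper_force: 25.0
```

drive_tool --pt "0.6 2 -0.5 0 0" --pt "0.6 2 0 0 0" --pt "0.6 2 0 0 0" --pt "0.6 2 0 0 0" --pt "0.6 2 0 0 0" --pt "0.6 2 0 0 0" --pt "0.6 2 0 0 0" --pt "0.6 2 0 0 0" --pt "0.6 0 0 0 0" --pt "0.6 0 0 0 0"

```text
clock: 14.92
position: [0.489, -0.201, 0.017]
ee_rot: [-3.141, 0.04, 0.005]
force: [-8.8, -0.0, 16.5]
width: 0.553
gripper_force: 25.1
```

drive_tool --pt "0.6 0 0 0.7 0" --pt "0.6 0 0 0 0" --pt "0.6 0 0 0 0" --pt "0.6 0 0 0 0"

```text
clock: 15.25
position: [0.4912, -0.2007, 0.0172]
ee_rot: [3.141, -0.038, 0.0]
force: [-0.4, -0.0, 2.5]
width: 0.556
gripper_force: 25.0
```

drive_tool --pt "0.6 1 0 0 0" --pt "0.6 1 0 0 0" --pt "0.6 1 0 0 0" --pt "0.6 1 0 0 0" --pt "0.6 0 0 0 0" --pt "0.6 0 0 0 0" --pt "0.6 0 0 0 0"

```text
clock: 15.83
position: [0.4955, -0.2006, 0.0172]
ee_rot: [3.141, -0.038, 0.001]
force: [-0.5, -0.2, 1.2]
width: 0.556
gripper_force: 25.0
```

drive_tool --pt "0.6 1 0 0 0" --pt "0.6 1 0 0 0" --pt "0.6 1 0 0 0" --pt "0.6 1 0 0 0" --pt "0.6 0 0 0 0" --pt "0.6 0 0 0 0" --pt "0.6 0 0 0 0"

```text
clock: 16.42
position: [0.4986, -0.2007, 0.0172]
ee_rot: [-3.141, 0.038, 0.001]
force: [-4.2, -0.0, 4.2]
width: 0.553
gripper_force: 25.0
```

drive_tool --pt "0.6 1 0 0 0" --pt "0.6 1 0 0 0" --pt "0.6 1 0 0 0" --pt "0.6 1 -0.2 0 0" --pt "0.6 1 0 0 0" --pt "0.6 0 0 0 0" --pt "0.6 0 0 0 0" --pt "0.6 0 0 0 0"

```text
clock: 17.08
position: [0.5021, -0.2009, 0.0171]
ee_rot: [-3.141, 0.039, 0.005]
force: [-9.6, 1.0, 9.4]
width: 0.553
gripper_force: 25.0
```

drive_tool --pt "0.6 1 0 0 0" --pt "0.6 1 0 0 0" --pt "0.6 1 0 0 0" --pt "0.6 0 0 0 0" --pt "0.6 0 0 0 0" --pt "0.6 0 0 0 0"

```text
clock: 17.58
position: [0.5039, -0.201, 0.017]
ee_rot: [-3.141, 0.039, 0.008]
force: [-13.4, -0.6, 14.7]
width: 0.558
gripper_force: 25.1
```

```bash
python3 - <<'E'
from h import *
import pickle
for i in range(4):
    b=observe();print(b["position"].round(4),b["width"],b["force"].round(1),b["ft_torque"].round(2)); w=get_image("wrist")
pickle.dump(w,open("w6.pkl","wb"));save(w,"w6.png");v=pickle.load(open("w5.pkl","rb"))
print(rot(b["ee_rot"]).round(4).tolist())
# rail on -y side: jig x .03...062,y=-.029,z=.02
c,s=np.cos(-.018),np.sin(-.018)
for yy in (-.026,-.029,-.032,-.036):
    L=[]
    for x in np.arange(.028,.064,.001):
        u,t=proj(w,(.506+c*x-s*yy,-.2015+s*x+c*yy,.02),True)
        L.append(int(cv2.remap(w["image"],np.float32([[u]]),np.float32([[t]]),1).mean()))
    print(yy,L,(round(u),round(t)))
E
```

```text
[ 0.5039 -0.201   0.017 ] 0.5581724223300271 [-13.4  -0.6  14.7] [0.1  2.92 0.09]
[ 0.5039 -0.2009  0.017 ] 0.5512880532343324 [-12.4   0.5  13.9] [0.08 2.96 0.1 ]
[ 0.5039 -0.201   0.017 ] 0.5546279113077147 [-12.8  -0.2  13.8] [0.11 2.95 0.1 ]
[ 0.5039 -0.201   0.017 ] 0.5539881911782109 [-13.7  -0.1  14.5] [0.17 2.98 0.12]
[[0.9997, -0.0251, -0.0052], [-0.0251, -0.9997, 0.0007], [-0.0052, -0.0006, -1.0]]
-0.026 [122, 122, 123, 195, 199, 196, 197, 196, 198, 197, 177, 151, 159, 174, 173, 96, 160, 202, 202, 203, 203, 204, 113, 163, 205, 205, 206, 206, 207, 208, 180, 121, 145, 159, 167, 167] (313, 125)
-0.029 [121, 121, 121, 197, 195, 190, 191, 191, 191, 191, 191, 191, 191, 189, 177, 94, 158, 193, 194, 194, 194, 194, 104, 159, 197, 197, 197, 197, 198, 199, 171, 124, 146, 160, 167, 166] (318, 125)
-0.032 [124, 124, 124, 202, 196, 185, 187, 187, 188, 188, 188, 188, 188, 188, 175, 91, 160, 189, 189, 190, 190, 190, 93, 157, 190, 191, 191, 191, 192, 192, 183, 126, 147, 161, 167, 166] (324, 125)
-0.036 [121, 121, 120, 202, 222, 222, 223, 222, 222, 222, 222, 223, 223, 223, 223, 223, 223, 223, 223, 223, 223, 223, 223, 222, 223, 223, 223, 223, 223, 223, 223, 223, 146, 115, 122, 120] (331, 126)
```

Both lines are visible at jig x≈0.0435 and 0.0505, with the pointer just short of the first. Plate friction adds to the x force, so I'll ease z before pressing further.

drive_tool --pt "0.6 0 0 0.7 0" --pt "0.6 0 0 0 0" --pt "0.6 1 0 0 0" --pt "0.6 1 0 0.2 0" --pt "0.6 0 0 0 0" --pt "0.6 0 0 0 0" --pt "0.6 0 0 0 0"

```text
clock: 18.37
position: [0.5062, -0.201, 0.0172]
ee_rot: [-3.141, 0.039, 0.008]
force: [-8.8, -1.5, 2.5]
width: 0.557
gripper_force: 25.0
```

```bash
cat > p.py <<'E'
from h import *
import pickle,sys
b=observe();print(b["position"].round(4),b["force"].round(1),b["ft_torque"].round(2))
w=get_image("wrist");pickle.dump(w,open("w7.pkl","wb"))
c,s=np.cos(-.018),np.sin(-.018)
for yy in (-.020,-.022,-.024,-.025,-.026,-.027,-.028,-.029):
    L=[]
    for x in np.arange(.034,.057,.0007):
        u,t=proj(w,(.506+c*x-s*yy,-.2015+s*x+c*yy,.02),True)
        L.append(int(cv2.remap(w["image"],np.float32([[u]]),np.float32([[t]]),1).mean()))
    print(yy,L)
E
python3 p.py
```

```text
[ 0.5062 -0.201   0.0172] [-8.8 -1.5  2.5] [-0.22  2.03  0.11]
-0.02 [243, 243, 244, 244, 244, 244, 244, 244, 244, 245, 239, 215, 128, 133, 157, 133, 111, 127, 127, 178, 226, 226, 226, 226, 226, 226, 226, 226, 226, 226, 226, 226, 226]
-0.022 [214, 203, 143, 141, 136, 129, 126, 124, 122, 115, 107, 108, 107, 118, 164, 143, 132, 124, 124, 176, 220, 219, 217, 218, 219, 218, 217, 218, 221, 220, 220, 220, 220]
-0.024 [122, 105, 105, 103, 104, 105, 104, 106, 107, 134, 172, 174, 178, 182, 180, 143, 119, 115, 134, 134, 125, 118, 112, 103, 107, 119, 120, 119, 120, 120, 124, 131, 133]
-0.025 [192, 192, 192, 192, 194, 193, 194, 194, 186, 158, 186, 187, 190, 190, 181, 143, 133, 171, 195, 196, 195, 196, 179, 108, 127, 194, 200, 200, 198, 199, 198, 198, 197]
-0.026 [196, 196, 196, 197, 198, 198, 198, 198, 190, 172, 186, 190, 178, 139, 172, 166, 135, 178, 202, 202, 202, 203, 184, 111, 132, 200, 204, 205, 205, 205, 206, 205, 206]
-0.027 [195, 196, 196, 196, 197, 196, 196, 197, 197, 198, 198, 198, 174, 121, 168, 172, 134, 178, 200, 200, 201, 202, 182, 107, 131, 199, 203, 203, 202, 203, 204, 204, 204]
-0.028 [192, 193, 194, 194, 194, 194, 194, 193, 194, 194, 194, 195, 170, 120, 167, 171, 132, 174, 198, 197, 197, 197, 178, 105, 130, 194, 199, 199, 200, 200, 200, 201, 201]
-0.029 [191, 191, 191, 192, 191, 191, 191, 191, 191, 191, 191, 192, 167, 119, 168, 170, 131, 173, 193, 195, 194, 194, 175, 101, 127, 191, 195, 196, 196, 197, 196, 197, 197]
```

drive_tool --pt "0.6 1 0 0 0" --pt "0.6 0 0 0.2 0" --pt "0.6 0 0 0 0" --pt "0.6 0 0 0 0" --pt "0.6 0 0 0 0"

```text
clock: 18.83
position: [0.5069, -0.201, 0.0173]
ee_rot: [-3.141, 0.039, 0.009]
force: [-9.6, -1.0, 0.6]
width: 0.553
gripper_force: 25.0
```

```bash
python3 p.py | grep -E "^\[|-0.02[04568]"; python3 - <<'E'
from h import *
import pickle
w=pickle.load(open("w5.pkl","rb"));c,s=np.cos(-.018),np.sin(-.018)
for yy in (-.024,-.026,-.028,-.030):
    L=[]
    for x in np.arange(.027,.057,.0007):
        u,t=proj(w,(.506+c*x-s*yy,-.2015+s*x+c*yy,.02),True)
        L.append(int(cv2.remap(w["image"],np.float32([[u]]),np.float32([[t]]),1).mean()))
    print("unpressed",yy,L)
E
```

```text
[ 0.5069 -0.201   0.0173] [-9.6 -1.   0.6] [-0.23  2.22  0.07]
-0.024 [121, 122, 117, 106, 105, 104, 105, 106, 106, 110, 143, 172, 174, 183, 189, 179, 128, 111, 128, 134, 126, 119, 115, 104, 106, 116, 119, 120, 119, 120, 121, 126, 131]
-0.025 [191, 192, 192, 192, 194, 193, 194, 194, 195, 197, 193, 189, 187, 189, 190, 179, 128, 160, 194, 195, 195, 195, 170, 97, 129, 189, 199, 200, 199, 199, 199, 199, 197]
-0.026 [197, 196, 196, 197, 197, 197, 198, 198, 199, 198, 197, 194, 180, 140, 145, 179, 160, 176, 202, 202, 202, 203, 176, 98, 132, 196, 204, 204, 205, 205, 206, 205, 205]
-0.028 [193, 193, 194, 194, 193, 194, 193, 193, 194, 194, 195, 195, 178, 106, 133, 182, 169, 176, 197, 198, 197, 197, 170, 93, 131, 191, 199, 199, 200, 199, 200, 201, 200]
unpressed -0.024 [131, 132, 132, 131, 135, 148, 164, 170, 172, 173, 185, 178, 151, 138, 136, 136, 137, 139, 139, 139, 138, 138, 132, 115, 119, 139, 141, 143, 143, 142, 141, 139, 133, 117, 120, 131, 126, 127, 128, 127, 125, 123, 125]
unpressed -0.026 [137, 137, 137, 139, 138, 136, 136, 138, 146, 169, 189, 199, 205, 207, 207, 208, 208, 208, 209, 209, 209, 209, 186, 109, 131, 208, 210, 211, 212, 212, 213, 213, 195, 120, 131, 213, 214, 215, 215, 215, 215, 216, 217]
unpressed -0.028 [226, 226, 226, 226, 211, 167, 132, 144, 178, 195, 195, 196, 200, 201, 201, 202, 202, 202, 202, 202, 201, 201, 178, 104, 129, 205, 204, 204, 205, 205, 205, 206, 188, 107, 123, 208, 207, 208, 208, 209, 209, 209, 210]
unpressed -0.03 [224, 224, 224, 224, 225, 224, 206, 178, 180, 193, 194, 194, 196, 196, 197, 196, 197, 198, 199, 199, 198, 199, 174, 95, 127, 195, 199, 199, 199, 199, 199, 199, 185, 91, 124, 201, 201, 201, 201, 202, 203, 203, 203]
```

drive_tool --pt "0.6 0.7 0 0 0" --pt "0.6 0.7 0 -0.1 0" --pt "0.6 0 0 0 0" --pt "0.6 0 0 0 0" --pt "0.6 0 0 0 0" --pt "0.6 0 0 0 0" --pt "0.6 0 0 0 0" --pt "0.6 0 0 0 0"

```text
clock: 19.55
position: [0.5078, -0.2011, 0.0172]
ee_rot: [-3.141, 0.04, 0.01]
force: [-11.5, -0.5, 3.0]
width: 0.553
gripper_force: 25.0
```

```bash
python3 p.py | grep -E "^\[|-0.02[456]"; python3 -c "
from h import *
b=observe();print(b['force'],rot(b['ee_rot'])[:,2])"
```

```text
[ 0.5078 -0.2011  0.0172] [-11.5  -0.5   3. ] [-0.18  2.57  0.17]
-0.024 [131, 128, 120, 122, 106, 107, 104, 105, 106, 105, 110, 140, 184, 174, 177, 181, 183, 157, 141, 132, 134, 136, 131, 110, 107, 116, 117, 119, 119, 119, 120, 121, 122]
-0.025 [192, 192, 192, 192, 193, 194, 194, 194, 195, 194, 195, 194, 187, 186, 189, 190, 186, 162, 173, 195, 195, 196, 181, 111, 123, 192, 197, 198, 200, 200, 199, 198, 198]
-0.026 [197, 196, 197, 196, 197, 197, 198, 199, 199, 199, 198, 195, 170, 129, 152, 194, 190, 178, 180, 202, 203, 203, 186, 112, 128, 200, 204, 204, 205, 205, 206, 205, 205]
[-10.55557992  -1.69604518   3.51323477] [-6.26077292e-03  7.45901977e-04 -9.99980123e-01]
```

The pointer sits between the lines at a plunger of about 12 mm, with about 10 N on the spring. I'm holding for over two seconds.

drive_tool --pt "0.6 0 0 0 0" --pt "0.6 0 0 0 0" --pt "0.6 0 0 0 0" --pt "0.6 0 0 0 0" --pt "0.6 0 0 0 0" --pt "0.6 0 0 0 0" --pt "0.6 0 0 0 0" --pt "0.6 0 0 0 0" --pt "0.6 0 0 0 0" --pt "0.6 0 0 0 0" --pt "0.6 0 0 0 0" --pt "0.6 0 0 0 0" --pt "0.6 0 0 0 0" --pt "0.6 0 0 0 0" --pt "0.6 0 0 0 0" --pt "0.6 0 0 0 0" --pt "0.6 0 0 0 0" --pt "0.6 0 0 0 0" --pt "0.6 0 0 0 0" --pt "0.6 0 0 0 0"

```text
clock: 21.27
position: [0.5079, -0.201, 0.0172]
ee_rot: [-3.141, 0.039, 0.01]
force: [-11.3, -0.8, 3.7]
width: 0.553
gripper_force: 25.0
```

drive_tool --pt "0.6 0 0 0 0" --pt "0.6 0 0 0 0" --pt "0.6 0 0 0 0" --pt "0.6 0 0 0 0" --pt "0.6 0 0 0 0" --pt "0.6 0 0 0 0" --pt "0.6 0 0 0 0" --pt "0.6 0 0 0 0" --pt "0.6 0 0 0 0" --pt "0.6 0 0 0 0" --pt "0.6 0 0 0 0" --pt "0.6 0 0 0 0" --pt "0.6 0 0 0 0" --pt "0.6 0 0 0 0" --pt "0.6 0 0 0 0" --pt "0.6 0 0 0 0" --pt "0.6 0 0 0 0" --pt "0.6 0 0 0 0" --pt "0.6 0 0 0 0" --pt "0.6 0 0 0 0"

```text
clock: 22.93
position: [0.5078, -0.201, 0.0172]
ee_rot: [-3.141, 0.04, 0.01]
force: [-11.5, -0.5, 2.9]
width: 0.552
gripper_force: 25.0
```

```bash
python3 p.py | grep -E "^\[|-0.02[45]"
```

```text
[ 0.5078 -0.201   0.0172] [-11.5  -0.5   2.9] [-0.23  2.47  0.06]
-0.024 [130, 129, 120, 122, 106, 107, 105, 106, 107, 105, 110, 140, 184, 174, 177, 181, 183, 157, 140, 131, 134, 135, 131, 110, 107, 116, 118, 118, 119, 120, 120, 121, 122]
-0.025 [191, 192, 192, 192, 193, 193, 194, 194, 194, 194, 196, 193, 187, 186, 189, 189, 186, 162, 173, 195, 195, 196, 181, 111, 124, 193, 197, 198, 200, 200, 199, 198, 198]
```

It has held steady for more than 3 s, so I'm handing in.

```bash
python3 -c "
from cell import arm
print(arm.sign_off())"
```

```text
the job is handed in; nothing more can be done
None
```

The job is handed in: the lamp points at the barrel's place to within about 0.01 rad, and the barrel is held pressed in the V with the pointer between the lines (11.5 N read at the wrist, roughly 10 N of it on the spring), steady for over 3 s; I took no final picture of the lamp, loupe, cap or tape after the pressing.

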